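Switch the battery charger off and take out its dust filter for washing

ROBOT

A 6-joint arm with a two-finger parallel gripper is mounted at the origin on a cart in front of the work surface, level with it; the furniture and walls round the work are solid. World frame = base frame: x ahead of the robot, y to its left, z up, the work surface at z = 0. Lengths are in m, angles in rad, forces in N, time in s.
With the tool pointing down it reaches from about 0.35 to 0.975 m from the base axis. Payload 4.9 kg.
Tool frame: the origin (TCP) lies at the very end of the fingers, on their centre line; the grasp point (between the pads) lies 19 mm behind it (ctrl.grip_point_offset is the distance from the TCP to the grasp point, in m); z points along the fingers, y is the line along which they close (so a half turn about z gives the same grasp; the last joint's range is limited). The gripper opens to 85 mm and grips with 20 to 120 N. Pads are 22 mm wide; open, the fingers measure 114 mm over their backs; the gripper's body (76 mm by 85 mm) begins 54 mm behind the grasp point. The pads swing forward as they close: fully open they stand 13 mm farther back than shut.
Start: joints at [-1.299, 0.053, 1.613, -0, 1.476, -0.119], TCP at [0.238, -0.578, 0.231] pointing down, gripper open.
Joint ranges: [-3.01, 3.01], [-1.01, 2.22], [0.06, 2.58], [-1.02, 4.17], [0.09, 2.62], [-3.14, 3.14]. Speed limits (rad/s): [2.57, 2.57, 3.14, 3.14, 3.14, 3.14].

INTERFACE

Orientations are given as a rotation vector (axis times angle).
In Python, from station import ctrl gives the robot as it stands.
- The arm moves only by the tool send_rows, never from a script. Its argument "rows" is a list of rows, each a list of 3 entries, a list of its own where there are three numbers: the finger opening in cm, from 0 to 8.54, then the shift along the tool's x, y, z in cm, then the turn about the tool's z in degrees. A call has 1 to 10 rows; each row shifts and turns the commanded pose from where the row before left it, along the tool's axes as they then stand; what a row does not reach is not made up. A row lasts 1/8 s, in which the tool goes at most 62.5 mm and 10.7 degrees, less where a joint would pass 70% of its speed; a pose out of reach is approached as far as the arm can. A call with a gripper value outside its range is refused whole. The fingers move at their own pace and stop on an object; "newtons" is the grip in N (left out, the last holds). Time passes only in rows, so rows that do not move let the fingers close. It gives the time, the measured TCP pose, the force, the opening and the grip force at its end, in the units of the state.
- ctrl.get_obs(): the state, without advancing time (a new reading comes with each control period).
- ctrl.get_image(name): name is "scene" or "top" or "wrist"; returns a dict with "frame" (480x640x3 uint8, red, green, blue), "range_z" (480x640 float32, m along the optical axis (not along the pixel's ray), 0 where there is no reading), "fx", "fy", "cx", "cy" (pixels), "cam_to_world" (4x4, takes a point from camera to world coordinates). Camera axes: x right, y down, z forward; pixel columns grow to the right and rows downward; lengths in m; the calibration is good to about 2 mm. A picture is of the moment at which its call begins.
- ctrl.finish_job(): hands the job in; it is judged then, once.
The state is a dict: "t": time; "q": joint angles; "dq": joint speeds; "effort": joint torques, N m; "tool_pos": TCP position; "tool_rot": TCP orientation; "contact_force": force on the tool from outside, world axes, zero at the start; "wrist_torque": the same for the moment, N m; "opening": finger opening in m; "grip_force": force on a finger pad.
Only numpy, scipy, OpenCV 4.12 (cv2) and the standard library are available. Lean on these libraries where they do the work, as an engineer would, in place of code of your own. Each camera call takes 0.05 s, during which the arm holds its last target. There are 200 camera calls.

TASK

The fan filter of the battery charger needs washing. Turn the charger's selector back to OFF, the click position marked with an open ring, without running past it into the boost position, and leave it there; then swing the keeper arm fully clear of the filter slot, draw the filter straight up out of the slot by its pull tab, and lower it into the narrow steel wash trough, letting go only once its bottom edge is down on the trough's floor, so that it stays standing or leaning there with the tab up. Leave the pliers, the screwdriver and the round cap where they lie.

Things in the scene. Friction and masses are not known exactly. Their poses are not given: they have to be found in the camera images.
- charger: Bench battery charger, fixed: grey steel case, black end frames, 190 deep (x), 180 wide (y), 109 high. Origin: centre of its underside, z up, front towards -x. Front of the top is an aluminium control face sloping 30 degrees (normal (-0.5, 0, 0.866) in this frame): selector knob on its right half, black ammeter (6 proud) on its left. Behind it the lid is flat; only keeper and filter tab rise from it.
- slot_mouth (a point): Centre of the filter slot's mouth in the charger's flat lid: x = 45, y = 0, z = 108.5 mm in the charger's frame; axes those of the charger. The slot is 10 wide (x), 96 long (y) and 90 deep, vertical.
- selector (a joint): Selector knob angle, rad: 0 = OFF (pointer straight up the slope, at the open ring), clockwise as you face it is positive. Clicks every 0.436 (25 degrees): -0.436 boost (square mark); 0.436, 0.873, 1.309 charging currents (one, two, three dots); stops just beyond. Starts at a current. 0.10 N m moves it out of a click; let go within 10 degrees of a click, it snaps in.
- selector_grip (a point): On the knob's axis, half-way up its grip bar, 18 mm above the control face. z = out of the face, x = where the pointer (white line) points. Black knob: round skirt 47 in diameter, its top 7 above the face; on it a bar 12 thick (y), 42 long (x), its top 31 above the face. The knob's axis is at x = -47.5, y = -36, z = 81 mm (on the face) in the charger's frame.
- keeper (a joint): Keeper arm angle, rad: 0 = across the slot over the filter's right shoulder, blocking it; grows as the arm swings clockwise (from above) to its stop at 1.5, where it points to the charger's -y, clear of the slot. Stays where left (0.04 N m friction). Starts at 0 to 0.2.
- keeper_post (a point): Middle of the black thumb post that stands upright on the keeper's free end: 12 in diameter, 23 high, from 8 to 31 above the charger's lid. It circles at 43 mm radius about a vertical pivot at x = 20, y = -40 mm in the charger's frame: on the pivot's +x side at joint 0, on its -y side at 1.5. The arm itself is 4 thick, 10 wide, its top 8 above the lid.
- filter: Dust filter, about 0.09 kg, loose in the slot: black frame 6 thick (x), 92 wide (y), 92.5 high (z) with steel mesh and a pull tab on the middle of its top edge. Origin: centre of the frame; z towards the tab. It starts with the charger's axes, bottom edge 18 above the table, top edge of the frame 2 above the lid, 2 mm play on each side.
- filter_tab (a point): Centre of the filter's pull tab: 9 thick (filter x), 30 long (y), 22 high, on the frame's top edge; at the start it stands from 2 to 24 mm above the charger's lid. 57 mm above the filter's origin.
- filter_foot (a point): Middle of the filter's bottom edge, 103.5 mm below the tab's centre, 46 mm below the filter's origin.
- trough: Narrow open wash trough of plain sheet steel, fixed: outside 52 (its x) by 126 (its y) by 48 high with a rolled rim (57 by 131, top at 50), a small wire handle at each end; inside 46 by 120, floor 3 above the table. Origin: centre of its underside.
- pliers_1: Pliers with red grips, 64 x 198 x 14, lying in front of the vice; not to be moved. Origin: centre of the underside.
- screwdriver_1: Screwdriver with a blue handle, 26 x 200 x 25, lying in front of the trough; not to be moved. Origin: centre of the underside.
- filter_cap: Round black oil-filter cap, 74 in diameter, 22 high, lying behind the trough; not to be moved. Origin: centre of the underside.
Things that resemble listed ones, but are neither listed nor needed, are in the scene too. Leave any yellow look-alike of the filter alone.

How it is judged:
By the outcome, as a careful person would: the job done as asked, in the order asked, and still so for the second after the job is handed in, with the robot touching nothing.
It also fails if it takes over 61 s, if anything falls off the work surface, if the arm or the gripper's body presses on something with over 40 N, if the wrist force passes 120 N, or if a joint passes its speed limit or range.

## Working session

There is one attempt and no reset: what is moved stays moved. The work goes in short steps, Python scripts to look and compute and a tool call to move; the robot and the scene stay as the last step left them, time stands still between calls to the robot, and variables do not carry over. Pictures are saved under pics/ and viewed, at most 10 in all, crops included, and the job is handed in when it is done.

Besides the shell and the picture viewer there is one more tool, called after "Emit:" as name([rows], argument=value, ...), one row to a line, values as JSON. send_rows: Moves the arm, as the interface text tells. Its arguments: {"type":"object","properties":{"rows":{"type":"array","items":{"type":"array"}},"newtons":{"type":"number"}},"required":["rows"]}

```bash
mkdir -p pics; ls
python3 - <<'E'
from station import ctrl
import cv2,numpy as np
o=ctrl.get_obs();print(o, ctrl.grip_point_offset)
for n in("scene","top"):
    im=ctrl.get_image(n);cv2.imwrite(f"pics/{n}0.png",im["frame"][:,:,::-1]);np.savez(f"{n}0.npz",**im);print(n,im["fx"],im["cx"],im["cam_to_world"])
E
```

```text
pics
{'t': 0.0, 'q': array([-1.29900905e+00,  5.33578716e-02,  1.61431917e+00, -2.56578335e-06,
        1.47599800e+00, -1.19008254e-01]), 'dq': array([ 0.00117817,  0.00013415, -0.00090096,  0.00129972,  0.00111115,
        0.00038584]), 'effort': array([-2.39388928e-04, -3.93680263e+01, -3.70174277e+01, -7.42509337e-05,
        7.01314275e-03, -6.42783363e-06]), 'tool_pos': array([ 0.23790125, -0.57726651,  0.23004736]), 'tool_rot': array([-3.07977308e+00, -6.09558692e-01,  2.53459458e-04]), 'contact_force': array([ 0.5431827 ,  0.58643388, -0.40342526]), 'wrist_torque': array([ 0.01840345,  0.03832267, -0.03298943]), 'grip_force': 0.0, 'opening': 0.08546095859411161} 0.0187
scene 588.8440934219728 317.3791067124602 [[-0.83242389 -0.36978351  0.41271131  0.08995795]
 [-0.5540308   0.54063258 -0.63306105  0.8212401 ]
 [ 0.01097036 -0.75562991 -0.65490693  0.86523181]
 [ 0.          0.          0.          1.        ]]
top 479.57095806728694 326.9282936811208 [[ 0.06826227 -0.97780387  0.19809051  0.38588626]
 [-0.99766225 -0.06626449  0.0167046   0.09828022]
 [-0.00320745 -0.19876772 -0.98004138  1.01800281]
 [ 0.          0.          0.          1.        ]]
```

View pics/top0.png

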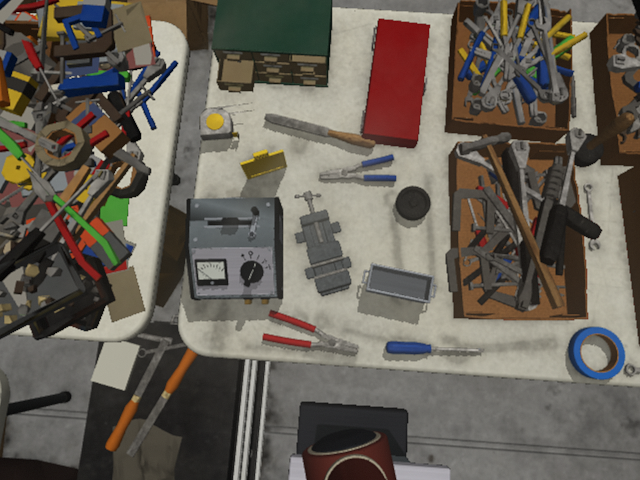

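View pics/scene0.png

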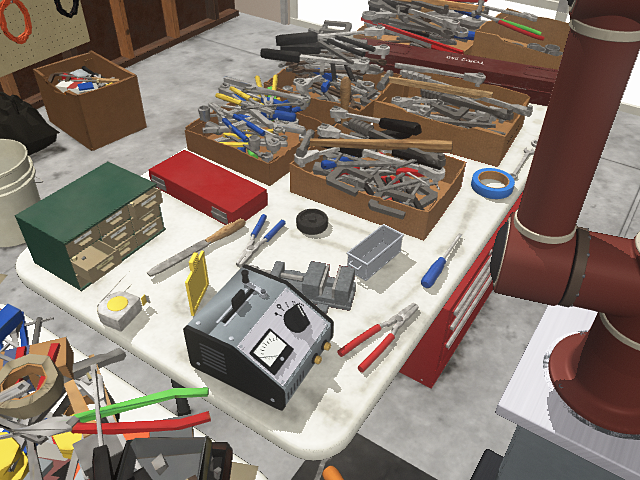

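The top view shows the charger at about (235,250), with knob (252,273), filter tab (232,222) and keeper (254,222). The steel trough is at (397,283), and the only filter look-alike is the yellow one at (263,163). The vice at (323,250) is not a trough, and the ammeter at (211,272) is not the knob. I choose the black tab in the charger's slot, and will measure it and check it in a close crop.

```bash
cat > h.py <<'E'
import numpy as np,cv2
from scipy.spatial.transform import Rotation as R
def cloud(im):
    z=im["range_z"];v,u=np.mgrid[0:480,0:640]
    p=np.stack([(u-im["cx"])/im["fx"]*z,(v-im["cy"])/im["fy"]*z,z,np.ones_like(z)],-1)
    w=(p@np.asarray(im["cam_to_world"]).T)[...,:3];w[z==0]=np.nan;return w
def proj(im,P):
    c=np.linalg.inv(im["cam_to_world"])@np.append(P,1);return np.array([c[0]/c[2]*im["fx"]+im["cx"],c[1]/c[2]*im["fy"]+im["cy"]])
def rect(P):
    (c,s,a)=cv2.minAreaRect((P[:,:2]*1000).astype(np.float32));return np.round(c,1),np.round(s,1),round(a,2)
E
python3 - <<'E'
from h import *
T=dict(np.load("top0.npz"));S=dict(np.load("scene0.npz"))
W=cloud(T);V=cloud(S)
def box(W,u0,u1,v0,v1,z0,z1):
    p=W[v0:v1,u0:u1].reshape(-1,3);return p[(p[:,2]>z0)&(p[:,2]<z1)]
print("table z",np.nanmedian(W[330:340,230:250,2]))
for n,p in(("lid top",box(W,180,290,190,260,.102,.113)),("lid scene",box(V,180,340,255,400,.102,.113)),
 ("rim top",box(W,350,445,255,312,.044,.056)),("rim scene",box(V,335,410,215,290,.044,.056))):
    print(n,len(p),rect(p),np.median(p[:,2]))
for n,p in(("tab",box(W,200,262,205,235,.12,.14)),("tabS",box(V,210,262,265,330,.12,.14))): print(n,len(p),np.round(p[::max(1,len(p)//12)],3).tolist())
c=T["frame"][185:310,175:295,::-1];cv2.imwrite("pics/c1.png",cv2.resize(c,None,fx=4.7,fy=4.7,interpolation=cv2.INTER_CUBIC))
E
```

```text
table z -0.0007386595802891804
lid top 4673 (array([586.1, 302.6]), array([117.7, 181.5]), 5.6) 0.10783401193702302
lid scene 4744 (array([603.2, 304.1]), array([266.8, 184. ]), 6.05) 0.10796320015278887
rim top 488 (array([504.8, -38. ]), array([131.2,  57.3]), 82.15) 0.0491364139532699
rim scene 451 (array([503.5, -26.9]), array([266.4,  66.3]), 86.79) 0.049062599097114745
tab 137 [[0.62, 0.26, 0.138], [0.614, 0.259, 0.139], [0.61, 0.257, 0.137], [0.61, 0.257, 0.126], [0.597, 0.3, 0.134], [0.594, 0.307, 0.134], [0.597, 0.288, 0.126], [0.593, 0.296, 0.132], [0.591, 0.304, 0.133], [0.588, 0.314, 0.134], [0.59, 0.295, 0.13], [0.588, 0.302, 0.128], [0.572, 0.263, 0.122]]
tabS 193 [[0.62, 0.254, 0.138], [0.611, 0.254, 0.137], [0.61, 0.261, 0.135], [0.611, 0.26, 0.127], [0.609, 0.261, 0.122], [0.594, 0.295, 0.13], [0.591, 0.301, 0.132], [0.589, 0.289, 0.121], [0.587, 0.306, 0.132], [0.587, 0.297, 0.122], [0.587, 0.312, 0.129], [0.585, 0.316, 0.129], [0.585, 0.316, 0.122]]
```

View pics/c1.png

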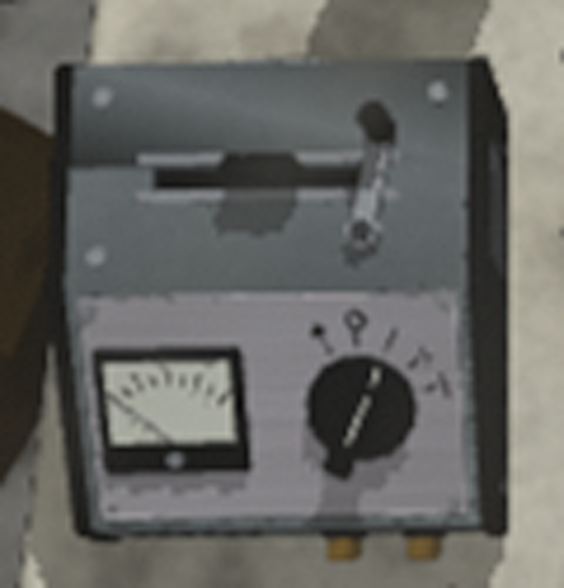

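The crop confirms the black filter tab at (258,180) crossing the slot, with the keeper over the right end of the slot. Its pivot is at (362,235) and its post at (376,120). The knob is at (360,408), with its white pointer at the one-dot click and the ring at (355,320). Next I fit the charger frame.

```bash
cat >> h.py <<'E'
def charger(W,c0,yaw0):
    """fit charger frame: face plane normal -> yaw, face/lid intersection -> x, side edges -> y"""
    P=W.reshape(-1,3);P=P[~np.isnan(P[:,0])]
    for _ in range(4):
        Rz=R.from_euler('z',yaw0).as_matrix();L=(P-np.append(c0,0))@Rz
        d=-.5*(L[:,0]+.0475)+.866*(L[:,2]-.081)
        f=L[(abs(d)<.004)&(L[:,0]<-.005)&(L[:,0]>-.085)&(abs(L[:,1])<.08)&(L[:,1]<-.003+.09)]
        A=np.c_[f[:,:2],np.ones(len(f))];k=np.linalg.lstsq(A,f[:,2],rcond=None)[0]
        # second pass, inliers only
        r=f[:,2]-A@k;k=np.linalg.lstsq(A[abs(r)<.002],f[abs(r)<.002,2],rcond=None)[0]
        lid=L[(abs(L[:,2]-.1085)<.003)&(L[:,0]>.005)&(L[:,0]<.09)&(abs(L[:,1])<.11)]
        zl=np.median(lid[:,2]);dyaw=np.arctan2(k[1],k[0])
        xe=(zl-k[2])/k[0]
        ys=np.percentile(lid[:,1],[.3,99.7])
        # x=0 of L + offset
        dx=xe-.0001;dy=ys.mean()
        c0=c0+Rz[:2,:2]@[dx,dy];yaw0=yaw0+dyaw
    return c0,yaw0,np.degrees(np.arctan(k[0])),zl,ys,len(f)
E
python3 - <<'E'
from h import *
T=dict(np.load("top0.npz"));S=dict(np.load("scene0.npz"))
for im in(T,S):
    W=cloud(im)
    c,y,sl,zl,ys,n=charger(W,np.array([.546,.298]),np.radians(5.6));print(c,np.degrees(y),sl,zl,ys,n)
    L=(W.reshape(-1,3)-np.append(c,0))@R.from_euler('z',y).as_matrix()
    m=(abs(L[:,2]-.1085)<.003)&(L[:,0]>.0)&(abs(L[:,1])<.07)
    print("back edge",np.nanpercentile(L[m][L[m][:,0]<.12,0],[99,99.7]))
    t=L[(L[:,2]>.115)&(L[:,2]<.145)&(abs(L[:,1])<.03)&(L[:,0]>.02)];print("tab",t.mean(0),t.min(0),t.max(0))
    k=L[(L[:,2]>.12)&(L[:,2]<.145)&(L[:,1]<-.03)&(L[:,1]>-.09)&(L[:,0]>.01)];print("post",np.median(k,0),k.max(0))
    # knob bar: points in face frame >24mm above
    Rf=R.from_euler('y',-30,degrees=True).as_matrix()
    K=(L-[-.0475,-.036,.081])@Rf;b=K[(K[:,2]>.027)&(K[:,2]<.035)&(np.hypot(K[:,0],K[:,1])<.03)]
    print("knob",b.mean(0),rect(b),len(b))
E
```

```text
[0.54513519 0.2966293 ] 7.2632877514251355 30.074393893935177 0.10821918183257433 [-0.09025469  0.0897353 ] 2930
back edge [0.09807981 0.09959638]
tab [ 0.43087858 -0.00267891  0.1287945 ] [ 0.04270551 -0.02994041  0.11517031] [0.52697041 0.02921911 0.13544306]
post [ 0.45823111 -0.05919188  0.1291929 ] [ 0.52418531 -0.03010311  0.14218208]
knob [0.00182199 0.00448721 0.02937801] (array([2.8, 4. ]), array([11.7, 42.1]), 63.63) 106
[0.54352316 0.2973913 ] 6.629982353632352 29.931688432637486 0.10833173246581546 [-0.0909031   0.09028045] 3379
back edge [0.09760079 0.0988834 ]
tab [0.44194927 0.00082433 0.12786667] [ 0.04131644 -0.0299883   0.11503049] [0.56739853 0.02991428 0.13412882]
post [ 0.46917838 -0.05776751  0.12933586] [ 0.56214628 -0.0300456   0.14127726]
knob [0.00063989 0.00445845 0.02950264] (array([0.8, 3.1]), array([13.7, 40.3]), 57.29) 121
```

```bash
cat >> h.py <<'E'
def go(o,tgt,head,shift_after=True):
    """shift (cm, tool axes) and turn (deg about tool z) to reach tgt with tool x at world heading head (deg, mod 180)"""
    M=R.from_rotvec(o["tool_rot"]).as_matrix();h=np.degrees(np.arctan2(M[1,0],M[0,0]))
    d=(h-head+90)%180-90   # turning + about tool z (down) lowers the heading
    s=M.T@(np.array(tgt)-o["tool_pos"])*100
    sa=R.from_euler('z',-d,degrees=True).as_matrix()@s
    print("heading %.1f turn %.1f (alt %.1f) q6 %.2f shift now"%(h,d,d-180*np.sign(d),o["q"][5]),s.round(2),"shift after turn",sa.round(2))
def st():
    from station import ctrl;return ctrl.get_obs()
E
python3 - <<'E'
from h import *
o=st();print(R.from_rotvec(o["tool_rot"]).as_matrix().round(3));go(o,[.49,.27,.36],6.4);go(o,[.49,.27,.36],96.4)
from station import ctrl
im=ctrl.get_image("wrist");M=np.eye(4);M[:3,:3]=R.from_rotvec(o["tool_rot"]).as_matrix();M[:3,3]=o["tool_pos"];print((np.linalg.inv(M)@im["cam_to_world"]).round(3),im["fx"])
E
```

```text
[[ 0.925  0.381 -0.001]
 [ 0.381 -0.925  0.002]
 [ 0.    -0.002 -1.   ]]
heading 22.4 turn 16.0 (alt -164.0) q6 -0.12 shift now [ 55.59 -68.77 -12.84] shift after turn [ 34.49 -81.42 -12.84]
heading 22.4 turn -74.0 (alt 106.0) q6 -0.12 shift now [ 55.59 -68.77 -12.84] shift after turn [ 81.42  34.49 -12.84]
[[ 0.002 -0.958 -0.288  0.073]
 [ 1.     0.001  0.001  0.   ]
 [-0.001 -0.288  0.958 -0.142]
 [ 0.     0.     0.     1.   ]] 398.89110825754994
```

Emit:
send_rows([
  [8.5, [0, 0, -5], 0],
  [8.5, [3.8, -4.7, -0.8], 0],
  [8.5, [3.8, -4.7, -0.8], 0],
  [8.5, [3.8, -4.7, -0.8], 0],
  [8.5, [3.8, -4.7, -0.8], 0],
  [8.5, [3.8, -4.7, -0.8], 0],
  [8.5, [3.8, -4.7, -0.8], 0],
  [8.5, [3.8, -4.7, -0.8], 0],
  [8.5, [3.8, -4.7, -0.8], 0],
  [8.5, [3.8, -4.7, -0.8], 0],
])

```text
t: 1.4
tool_pos: [0.3932, -0.0546, 0.3535]
tool_rot: [3.082, 0.609, 0.001]
contact_force: [0.6, -0.3, -0.7]
opening: 0.0849
grip_force: 0.0
```

Emit:
send_rows([
  [3.5, [3.8, -4.7, 0], 0],
  [3.5, [3.8, -4.7, 0], 0],
  [3.5, [3.8, -4.7, 0], 0],
  [3.5, [3.8, -4.7, 0], 0],
  [3.5, [3.8, -4.7, 0], 0],
  [3.5, [2, -2.5, 0], -8],
  [3.5, [0, 0, 0], -10],
  [3.5, [0, 0, 0], -10],
  [3.5, [0, 0, 0], -10],
  [3.5, [0, 0, 0], -10],
])

```text
t: 2.65
tool_pos: [0.4881, 0.2639, 0.3528]
tool_rot: [-2.562, -1.818, 0.001]
contact_force: [0.0, 0.4, 1.2]
opening: 0.0349
grip_force: 0.0
```

Emit:
send_rows([
  [3.5, [0, 0, 0], -10],
  [3.5, [0, 0, 0], -10],
  [3.5, [0, 0, 0], -10],
  [3.5, [0, 0, 0], -10],
  [3.5, [0, 0, 0], -10],
  [3.5, [0, 0, 0], -10],
  [3.5, [0, 0, 0], -10],
  [3.5, [0, 0, 0], -10],
  [3.5, [0, 0, 0], -10],
  [3.5, [0, 0, 0], -10],
])

```text
t: 3.9
tool_pos: [0.4881, 0.2639, 0.3529]
tool_rot: [-0.254, -3.131, 0.0]
contact_force: [0.8, -0.1, 0.4]
opening: 0.035
grip_force: 0.0
```

Run:
```python
from h import *
o=st();print(o["t"],o["tool_pos"],o["opening"]);go(o,[.493,.255,.30],186.4)
```

```text
3.9 [0.48811891 0.2638584  0.35285009] 0.035049428544691036
heading 170.7 turn -15.7 (alt 164.3) q6 -1.05 shift now [-0.63 -0.79  5.28] shift after turn [-0.39 -0.93  5.28]
```

Emit:
send_rows([
  [3.5, [0, 0, 2], -8],
  [3.5, [0, 0, 2], -7.7],
  [3.5, [-0.4, -0.9, 1.3], 0],
  [3.5, [0, 0, 0], 0],
])

```text
t: 4.4
tool_pos: [0.493, 0.2545, 0.2988]
tool_rot: [0.162, -3.135, 0.001]
contact_force: [0.4, 0.5, 0.4]
opening: 0.0346
grip_force: 0.0
```

Run:
```python
from h import *
from station import ctrl
im=ctrl.get_image("wrist");np.savez("w1.npz",**im);cv2.imwrite("pics/w1.png",im["frame"][:,:,::-1])
W=cloud(im)
r=charger(W,np.array([.5445,.297]),np.radians(6.4));print(r)
c,y=r[0],r[1]
for c,y in((c,y),(np.array([.5445,.297]),np.radians(6.4))):
    L=(W.reshape(-1,3)-np.append(c,0))@R.from_euler('z',y).as_matrix()
    Rf=R.from_euler('y',-30,degrees=True).as_matrix()
    K=(L-[-.0475,-.036,.081])@Rf;b=K[(K[:,2]>.029)&(K[:,2]<.033)&(np.hypot(K[:,0],K[:,1])<.03)]
    print("knob",b.mean(0),rect(b),len(b))
    t=L[(L[:,2]>.128)&(L[:,2]<.136)&(abs(L[:,1])<.025)&(abs(L[:,0]-.045)<.015)];print("tab",t.mean(0),t.min(0),t.max(0),rect(t))
    k=L[(L[:,2]>.136)&(L[:,2]<.142)&(L[:,1]<-.02)&(L[:,1]>-.09)&(abs(L[:,0]-.045)<.04)];print("post",np.median(k,0),k.max(0),len(k))
```

```text
(array([0.54439125, 0.29774569]), np.float64(0.12319071555532869), np.float64(30.076163685919788), np.float64(0.10806121101585167), array([-0.08838569,  0.08825559]), 14467)
knob [0.00159387 0.00214815 0.02967963] (array([1.1, 2.5]), array([10.8, 37.3]), 63.4) 328
tab [ 0.04725104 -0.00881516  0.13151741] [ 0.04295578 -0.01671302  0.12803841] [ 0.05236788 -0.00103018  0.13359107] (array([47.6, -8.9]), array([15.8,  9.2]), 88.46)
post [ 0.06317238 -0.04999843  0.1388994 ] [ 0.06975618 -0.04391793  0.14056005] 169
knob [0.0020842  0.00223425 0.02956714] (array([1.4, 2.6]), array([10.7, 37.3]), 63.97) 293
tab [ 0.04732426 -0.00751853  0.13151741] [ 0.04302988 -0.01542593  0.12803841] [0.05237122 0.00026571 0.13359107] (array([47.7, -7.6]), array([15.8,  9.2]), 89.12)
post [ 0.06369723 -0.04851482  0.1388994 ] [ 0.07028285 -0.04244442  0.14056005] 169
```

View pics/w1.png

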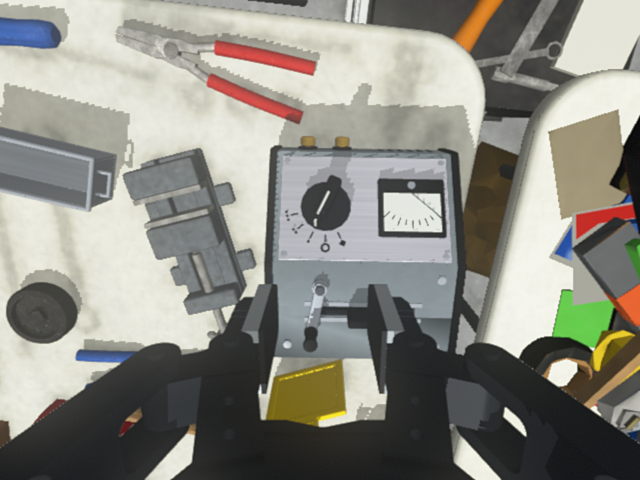

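The wrist view shows the knob at (326,205) with its pointer on one dot and the ring at (325,247). The keeper post is at (311,340), and the tab is behind the right finger. I will straddle the bar with the pads aligned to the charger axes. Squeezing then brings the bar square, which is OFF.

```bash
cat >> h.py <<'E'
C=np.array([.546,.2985,0]);YAW=6.6
def wld(l): return C+R.from_euler('z',YAW,degrees=True).apply(l)
E
python3 - <<'E'
from h import *
o=st();t=wld([-.059,-.0355,.093]);print(t);go(o,t,186.6)
E
```

```text
[0.49147128 0.25645397 0.093     ]
heading -174.0 turn -0.6 (alt 179.4) q6 -1.33 shift now [ 0.15  0.17 20.7 ] shift after turn [ 0.15  0.17 20.7 ]
```

Emit:
send_rows([
  [4.5, [0.15, 0.17, 5], -0.6],
  [4.5, [0, 0, 5], 0],
  [4.5, [0, 0, 4.5], 0],
  [4.5, [0, 0, 2.2], 0],
  [4.5, [0, 0, 1.2], 0],
  [4.5, [0, 0, 1.2], 0],
  [4.5, [0, 0, 0.8], 0],
  [4.5, [0, 0, 0.7], 0],
  [4.5, [0, 0, 0], 0],
])

```text
t: 5.58
tool_pos: [0.4914, 0.2569, 0.094]
tool_rot: [0.183, -3.136, 0.0]
contact_force: [0.1, 0.5, -0.7]
opening: 0.0451
grip_force: 0.0
```

Emit:
send_rows([
  [3.0, [0, 0, 0], 0],
  [2.4, [0, 0, 0], 0],
  [2.1, [0, 0, 0], 0],
  [1.8, [0, 0, 0], 0],
  [1.6, [0, 0, 0], 0],
  [1.4, [0, 0, 0], 0],
  [1.2, [0, 0, 0], 0],
  [1.2, [0, 0, 0], 0],
  [1.2, [0, 0, 0], 0],
], newtons=30)

```text
t: 6.7
tool_pos: [0.4911, 0.257, 0.0939]
tool_rot: [0.183, -3.135, -0.0]
contact_force: [-1.1, 1.7, -1.2]
opening: 0.0122
grip_force: 5.3
```

Emit:
send_rows([
  [2.5, [0, 0, 0], 0],
  [3.5, [0, 0, 0], 0],
  [4.5, [0, 0, 0], 0],
  [4.5, [0, 0, -3], 0],
  [4.5, [0, 0, -5], 0],
  [4.5, [0, 0, -5], 0],
  [4.5, [0, 0, -5], 0],
  [4.5, [0, 0, -2.5], 0],
  [4.5, [0, 0, 0], 0],
])

```text
t: 7.82
tool_pos: [0.4927, 0.2573, 0.3024]
tool_rot: [-0.183, 3.131, 0.002]
contact_force: [-1.0, 0.7, -0.9]
opening: 0.0447
grip_force: 0.0
```

Run:
```python
from h import *
from station import ctrl
im=ctrl.get_image("wrist");np.savez("w2.npz",**im)
W=cloud(im)
L=(W.reshape(-1,3)-C)@R.from_euler('z',YAW,degrees=True).as_matrix()
K=(L-[-.0475,-.036,.081])@R.from_euler('y',-30,degrees=True).as_matrix();b=K[(K[:,2]>.0285)&(K[:,2]<.033)&(np.hypot(K[:,0],K[:,1])<.03)]
print("knob",b.mean(0),rect(b),len(b))
k=L[(L[:,2]>.136)&(L[:,2]<.142)&(L[:,1]<-.02)&(L[:,1]>-.09)&(abs(L[:,0]-.045)<.04)];print("post",np.median(k,0),rect(k))
cv2.imwrite("pics/w2.png",cv2.resize(im["frame"][120:360,200:500,::-1],None,fx=2,fy=2))
o=st();go(o,wld([.0615,-.0485,.20]),96.6);print(o["tool_pos"])
```

```text
knob [-0.00017667  0.00098965  0.02997856] (array([1.2, 1. ]), array([11.3, 40.5]), 89.93) 524
post [ 0.0622195  -0.04984192  0.13883409] (array([ 62.7, -50. ]), array([12.7, 12.5]), 47.17)
heading -173.3 turn -89.9 (alt 90.1) q6 -1.34 shift now [-11.99  -1.37  10.  ] shift after turn [  1.35 -11.99  10.  ]
[0.49182773 0.25698409 0.29978659]
```

View pics/w2.png

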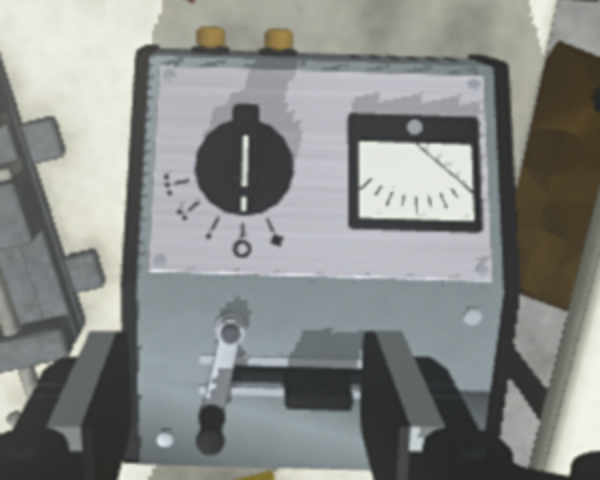

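The pointer is now straight at the ring (242,248), so the selector is OFF. The keeper post is at (210,430) in the crop, with the tab at (318,388). Next is the keeper.

Emit:
send_rows([
  [4.5, [0, 0, 0], 10],
  [4.5, [0, 0, 0], 10],
  [4.5, [0, 0, 0], 10],
  [4.5, [0, 0, 0], 10],
  [4.5, [0, 0, 0], 10],
  [4.5, [0, 0, 0], 10],
  [4.5, [0, 0, 0], 10],
  [4.5, [0, 0, 0], 10],
  [4.5, [0, 0, 0], 10],
])

```text
t: 9.0
tool_pos: [0.4906, 0.2565, 0.2961]
tool_rot: [-2.093, -2.34, 0.007]
contact_force: [0.4, 0.3, -0.8]
opening: 0.0452
grip_force: 0.0
```

Emit:
send_rows([
  [3.8, [-0.5, 4, 3], 0],
  [3.8, [-0.5, 4, 3], 0],
  [3.8, [-0.45, 4, 3], 0],
  [3.8, [0, 0, 0], 0],
])

```text
t: 9.5
tool_pos: [0.6108, 0.2549, 0.2006]
tool_rot: [-2.085, -2.341, 0.017]
contact_force: [-0.9, 0.3, -0.8]
opening: 0.0381
grip_force: 0.0
```

Run:
```python
from h import *
o=st();print(o["tool_pos"],(R.from_euler('z',-YAW,degrees=True).apply(o["tool_pos"]-C)).round(4));go(o,wld([.0622,-.0498,.121]),96.6)
```

```text
[0.61079879 0.25492946 0.20059879] [ 0.0594 -0.0507  0.2006]
heading 96.6 turn 0.0 (alt -180.0) q6 0.17 shift now [0.11 0.38 7.96] shift after turn [0.11 0.38 7.96]
```

Emit:
send_rows([
  [3.8, [0.1, 0.3, 3], 0],
  [3.8, [0, 0, 2], 0],
  [3.8, [0, 0, 1.5], 0],
  [3.8, [0, 0, 1], 0],
  [3.8, [0, 0, 0.4], 0],
  [2.5, [0, 0, 0], 0],
  [1.5, [0, 0, 0], 0],
  [1.0, [0, 0, 0], 0],
  [1.0, [0, 0, 0], 0],
], newtons=25)

```text
t: 10.62
tool_pos: [0.6143, 0.2581, 0.1312]
tool_rot: [-2.087, -2.346, 0.003]
contact_force: [-5.7, 0.4, 3.8]
opening: 0.0098
grip_force: 19.1
```

Run:
```python
from h import *
o=st();l=R.from_euler('z',-YAW,degrees=True).apply(o["tool_pos"]-C);print(l.round(4),o["opening"],o["grip_force"],o["contact_force"])
p=np.array([.020,-.040]);d=l[:2]-p;a=np.arctan2(-d[1],d[0]);print(np.hypot(*d),a)
A=np.linspace(a,1.5,11);q=.043*np.c_[-np.sin(A),np.cos(A)]*100;print(np.diff(q,axis=0).round(2))
```

```text
[ 0.0632 -0.048   0.1312] 0.009832356817316038 19.08460110425949 [-5.65160334  0.37408738  3.81990916]
0.04393822616827076 0.18372811089668267
[[-0.55 -0.14]
 [-0.52 -0.21]
 [-0.49 -0.28]
 [-0.45 -0.34]
 [-0.4  -0.4 ]
 [-0.35 -0.45]
 [-0.29 -0.49]
 [-0.22 -0.52]
 [-0.15 -0.55]
 [-0.08 -0.56]]
```

Emit:
send_rows([
  [2.5, [0, 0, 0], 0],
  [3.8, [0, 0, 0], 0],
  [3.8, [0, 0, 0], 0],
])

```text
t: 11.0
tool_pos: [0.6156, 0.2578, 0.1305]
tool_rot: [2.088, 2.347, 0.001]
contact_force: [-0.2, -0.1, -0.0]
opening: 0.0382
grip_force: 0.0
```

Run:
```python
from h import *
from station import ctrl
o=st();l=R.from_euler('z',-YAW,degrees=True).apply(o["tool_pos"]-C);print(l.round(4),o["opening"],o["contact_force"],o["q"].round(3))
for n in ("wrist","scene"):
    im=ctrl.get_image(n)
    cv2.imwrite("pics/%s3.png"%n,im["frame"][:,:,::-1] if n=="wrist" else cv2.resize(im["frame"][200:400,150:380,::-1],None,fx=3,fy=3))
a=cv2.resize(cv2.imread("pics/wrist3.png"),(450,337));b=cv2.resize(cv2.imread("pics/scene3.png"),(350,304))
cv2.imwrite("pics/m3.png",np.hstack([a,np.vstack([b,np.zeros((33,350,3),np.uint8)])]))
```

```text
[ 0.0644 -0.0484  0.1305] 0.038208410411529836 [-0.1716102  -0.09391928 -0.03936168] [ 0.285  0.227  1.594 -0.     1.32   0.169]
```

View pics/m3.png

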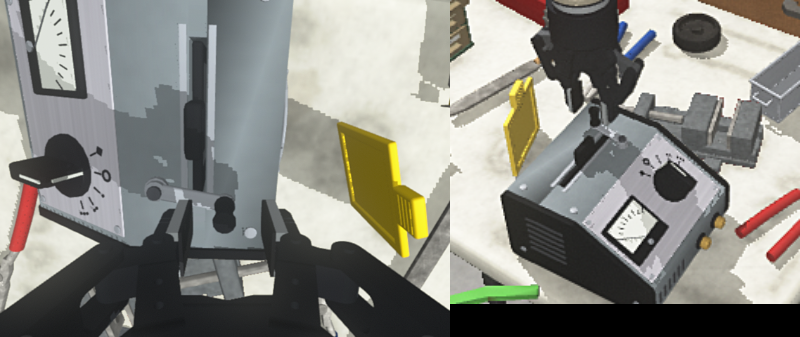

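The wrist view shows the post at (224,210) between the fingers, with nothing touching. The descent stopped short, so I go lower and grip again.

Emit:
send_rows([
  [3.8, [-0.1, -0.2, 0.5], 0],
  [3.8, [0, 0, 0.45], 0],
  [3.8, [0, 0, 0], 0],
  [2.5, [0, 0, 0], 0],
  [1.5, [0, 0, 0], 0],
  [1.0, [0, 0, 0], 0],
  [1.0, [0, 0, 0], 0],
], newtons=25)

```text
t: 11.98
tool_pos: [0.6142, 0.2567, 0.1212]
tool_rot: [2.087, 2.346, 0.003]
contact_force: [2.4, 1.3, -1.4]
opening: 0.0109
grip_force: 24.4
```

Emit:
send_rows([
  [1.0, [-0.55, -0.14, 0], 0],
  [1.0, [-0.52, -0.21, 0], 0],
  [1.0, [-0.49, -0.28, 0], 0],
  [1.0, [-0.45, -0.34, 0], 0],
  [1.0, [-0.4, -0.4, 0], 0],
  [1.0, [-0.35, -0.45, 0], 0],
  [1.0, [-0.29, -0.49, 0], 0],
  [1.0, [-0.22, -0.52, 0], 0],
  [1.0, [-0.15, -0.55, 0], 0],
  [1.0, [0, -0.3, 0], 0],
])

```text
t: 13.22
tool_pos: [0.583, 0.214, 0.1214]
tool_rot: [2.084, 2.339, -0.004]
contact_force: [7.4, -12.2, -0.2]
opening: 0.0108
grip_force: 24.8
```

Run:
```python
from h import *
o=st();l=R.from_euler('z',-YAW,degrees=True).apply(o["tool_pos"]-C);print(l.round(4),o["opening"],o["grip_force"],o["contact_force"])
d=l[:2]-[.020,-.040];print(np.hypot(*d),np.arctan2(-d[1],d[0]))
```

```text
[ 0.027  -0.0882  0.1214] 0.010823360827583787 24.84235167503357 [  7.40162764 -12.24189754  -0.2102257 ]
0.048671864277494724 1.426089235840504
```

Emit:
send_rows([
  [1.0, [0.3, -0.2, 0], 0],
  [1.0, [0.1, -0.2, 0], 0],
  [1.0, [0, -0.15, 0], 0],
  [1.0, [0, 0, 0], 0],
])

```text
t: 13.72
tool_pos: [0.5784, 0.214, 0.1216]
tool_rot: [2.08, 2.334, -0.01]
contact_force: [11.0, -22.4, -0.8]
opening: 0.0106
grip_force: 24.9
```

Run:
```python
from h import *
o=st();l=R.from_euler('z',-YAW,degrees=True).apply(o["tool_pos"]-C);print(l.round(4),o["opening"],o["grip_force"],o["contact_force"])
```

```text
[ 0.0224 -0.0877  0.1216] 0.010563846230755772 24.920811653137207 [ 10.98021246 -22.35689083  -0.75208797]
```

Emit:
send_rows([
  [2.0, [0, 0, 0], 0],
  [3.5, [0, 0, 0], 0],
  [3.5, [0, 0, 0], 0],
  [3.5, [0, 0, -3], 0],
  [3.5, [0, 0, -5], 0],
  [3.5, [5, 0, -5], 0],
  [3.5, [3.8, 1.5, 0], 0],
  [3.5, [0, 1, 0], 0],
  [3.5, [0, 0, 0], 0],
])

```text
t: 14.85
tool_pos: [0.5899, 0.3061, 0.2439]
tool_rot: [-2.087, -2.347, 0.003]
contact_force: [-0.5, 0.2, -0.2]
opening: 0.0354
grip_force: 0.0
```

Run:
```python
from h import *
from station import ctrl
for n in("wrist","top","scene"):
    im=ctrl.get_image(n);W=cloud(im)
    L=(W.reshape(-1,3)-C)@R.from_euler('z',YAW,degrees=True).as_matrix()
    k=L[(L[:,2]>.133)&(L[:,2]<.142)&(L[:,1]<-.02)&(L[:,1]>-.1)&(abs(L[:,0]-.045)<.05)]
    if len(k):print(n,"post",np.median(k,0),rect(k))
    t=L[(L[:,2]>.128)&(L[:,2]<.136)&(abs(L[:,1])<.025)&(abs(L[:,0]-.045)<.015)]
    if len(t): print("tab",t.mean(0),rect(t),len(t))
    if n=="wrist":cv2.imwrite("pics/w4.png",im["frame"][:,:,::-1])
o=st();print(o["tool_pos"],R.from_euler('z',-YAW,degrees=True).apply(o["tool_pos"]-C).round(4));go(o,wld([.0465,0,.16]),96.6)
```

```text
wrist post [ 0.02331007 -0.0834203   0.13906305] (array([ 23.3, -84.2]), array([12.3, 12.7]), 24.51)
tab [ 0.04740986 -0.00156154  0.1318225 ] (array([47.4, -2. ]), array([29.5,  9.9]), 87.61) 621
top post [ 0.02243409 -0.08385518  0.13862059] (array([ 22.7, -83. ]), array([12.1, 10.8]), 46.12)
tab [ 0.04699904 -0.01309671  0.13133394] (array([ 46.5, -12.8]), array([7.6, 8.2]), 86.22) 21
scene post [ 0.01978756 -0.08288342  0.13861282] (array([ 20.6, -83.2]), array([11.8, 13.1]), 41.29)
tab [4.40850183e-02 3.42659758e-05 1.31659633e-01] (array([44.2, -0.6]), array([30.9, 10.3]), 83.95) 79
[0.58976665 0.3052859  0.24410955] [0.0443 0.0017 0.2441]
heading 96.6 turn 0.0 (alt -180.0) q6 0.25 shift now [-0.17  0.24  8.41] shift after turn [-0.17  0.24  8.41]
```

View pics/w4.png

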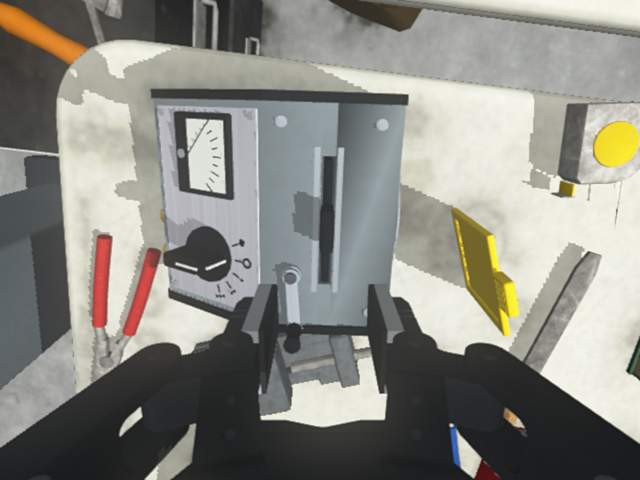

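The keeper arm now points to the charger's −y, with its post at (293,335), so the slot is clear. The tab is at (328,205) and the knob is still at the ring.

Emit:
send_rows([
  [3.2, [-0.2, 0.25, 4], 0],
  [3.2, [0, 0, 3], 0],
  [3.2, [0, 0, 2], 0],
  [3.2, [0, 0, 1.5], 0],
  [3.2, [0, 0, 1], 0],
  [3.2, [0, 0, 0.5], 0],
  [3.2, [0, 0, 0], 0],
])

```text
t: 15.88
tool_pos: [0.5931, 0.3046, 0.1253]
tool_rot: [2.088, 2.347, 0.001]
contact_force: [0.5, 1.0, 0.8]
opening: 0.032
grip_force: 0.0
```

Run:
```python
from h import *
o=st();print(o["tool_pos"]);go(o,wld([.0468,-.0005,.1135]),96.6)
```

```text
[0.59308522 0.30464424 0.12530425]
heading 96.7 turn 0.1 (alt -179.9) q6 0.25 shift now [-0.12 -0.07  1.18] shift after turn [-0.12 -0.07  1.18]
```

Emit:
send_rows([
  [3.2, [-0.1, -0.05, 0.6], 0],
  [3.2, [0, 0, 0.55], 0],
  [3.2, [0, 0, 0], 0],
  [2.0, [0, 0, 0], 0],
  [1.2, [0, 0, 0], 0],
  [0.6, [0, 0, 0], 0],
  [0.6, [0, 0, 0], 0],
  [0.6, [0, 0, 0], 0],
], newtons=40)

```text
t: 16.88
tool_pos: [0.5927, 0.3036, 0.1139]
tool_rot: [2.088, 2.347, 0.001]
contact_force: [-0.5, 0.2, 1.6]
opening: 0.0078
grip_force: 41.3
```

Emit:
send_rows([
  [0.5, [0, 0, -0.5], 0],
  [0.5, [0, 0, -1], 0],
  [0.5, [0, 0, -1.5], 0],
  [0.5, [0, 0, -2], 0],
  [0.5, [0, 0, -2], 0],
  [0.5, [0, 0, -2], 0],
  [0.5, [0, 0, -2], 0],
  [0.5, [0, 0, -2], 0],
  [0.5, [0, 0, -2], 0],
  [0.5, [0, 0, -2], 0],
])

```text
t: 18.12
tool_pos: [0.5925, 0.3035, 0.2848]
tool_rot: [-2.088, -2.347, 0.0]
contact_force: [-0.3, 0.4, -1.5]
opening: 0.0081
grip_force: 41.0
```

Run:
```python
from h import *
from station import ctrl
o=st();print(o["tool_pos"],o["opening"],o["contact_force"])
# trough from top: refit rim
im=ctrl.get_image("top");W=cloud(im)
p=W[250:318,345:450].reshape(-1,3);p=p[(p[:,2]>.044)&(p[:,2]<.056)];print(rect(p))
# filter
L=(W.reshape(-1,3)-C)@R.from_euler('z',YAW,degrees=True).as_matrix()
S=ctrl.get_image("scene");V=cloud(S)
q=V.reshape(-1,3);f=q[(q[:,2]>.13)&(q[:,2]<.25)&(abs(q[:,0]-.593)<.05)&(abs(q[:,1]-.304)<.06)];print(len(f),f.min(0),f.max(0))
go(o,[.515,-.037,o["tool_pos"][2]],82.2)
cv2.imwrite("pics/s5.png",cv2.resize(S["frame"][110:330,130:430,::-1],None,fx=2,fy=2))
```

```text
[0.59246524 0.30349062 0.28480567] 0.008107130458976921 [-0.25180802  0.42099137 -1.52750562]
(array([504. , -31.4]), array([ 80. , 203.9]), 4.26)
1000 [0.5833748  0.25440244 0.19080411] [0.59832011 0.3507693  0.24988038]
heading 96.7 turn 14.5 (alt -165.5) q6 0.24 shift now [-32.91 -11.66   0.  ] shift after turn [-34.79  -3.05   0.  ]
```

View pics/s5.png

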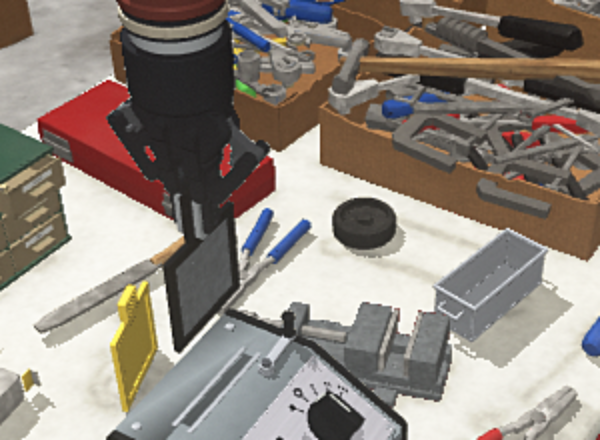

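The filter is out of the slot and hanging vertically at (205,280), with its foot 19 cm up. The trough at (490,285) is empty. I carry the filter over.

Emit:
send_rows([
  [0.5, [0, 0, 0], 7],
  [0.5, [0, 0, 0], 7.5],
  [0.5, [-2.8, -0.25, 0], 0],
  [0.5, [-4.5, -0.4, 0], 0],
  [0.5, [-5, -0.45, 0], 0],
  [0.5, [-5, -0.45, 0], 0],
  [0.5, [-5, -0.45, 0], 0],
  [0.5, [-5, -0.45, 0], 0],
  [0.5, [-4.5, -0.4, 0], 0],
  [0.5, [-3, -0.25, 0], 0],
])

```text
t: 19.48
tool_pos: [0.5136, -0.0388, 0.2828]
tool_rot: [-2.369, -2.063, 0.001]
contact_force: [-0.2, -0.9, -0.1]
opening: 0.0084
grip_force: 41.0
```

Emit:
send_rows([
  [0.5, [0, 0, 0], 0],
  [0.5, [0, 0, 0], 0],
])

```text
t: 19.73
tool_pos: [0.5144, -0.0366, 0.283]
tool_rot: [-2.367, -2.064, 0.0]
contact_force: [-0.3, 0.6, -1.7]
opening: 0.0081
grip_force: 41.0
```

Run:
```python
from h import *
from station import ctrl
o=st();print(o["tool_pos"],o["opening"]);go(o,[.515,-.0395,.13],82.2)
im=ctrl.get_image("scene");q=cloud(im).reshape(-1,3)
f=q[(q[:,2]>.13)&(q[:,2]<.30)&(abs(q[:,0]-.515)<.06)&(abs(q[:,1]+.04)<.07)];print(len(f),f.min(0),f.max(0))
g=f[f[:,2]<.255];A=np.c_[g[:,1:],np.ones(len(g))];print("x = a y + b z + c",np.linalg.lstsq(A,g[:,0],rcond=None)[0])
im=ctrl.get_image("wrist");q=cloud(im).reshape(-1,3)
p=q[(q[:,2]>.044)&(q[:,2]<.055)&(abs(q[:,0]-.505)<.045)&(abs(q[:,1]+.038)<.085)];print(len(p),rect(p) if len(p) else 0,p.min(0),p.max(0))
cv2.imwrite("pics/w6.png",im["frame"][:,:,::-1])
```

```text
[ 0.51442303 -0.03663189  0.28304621] 0.008066369807936602
heading 82.2 turn -0.0 (alt 180.0) q6 -0.08 shift now [-0.29  0.11 15.3 ] shift after turn [-0.29  0.11 15.3 ]
1321 [ 0.49472393 -0.08420913  0.18532244] [0.5313463  0.01211462 0.29992537]
x = a y + b z + c [0.1392151  0.01856468 0.51287789]
2141 (array([505.1, -39.2]), array([130.8,  57. ]), 82.35) [ 0.46857574 -0.10674838  0.0440052 ] [0.54139028 0.02900068 0.05246826]
```

View pics/w6.png

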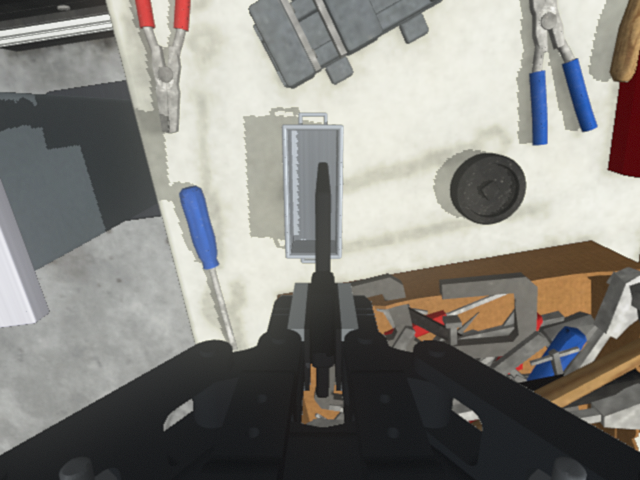

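The wrist view shows the filter at (323,220), aligned over the trough interior (285–342, 125–258) and slightly toward its far wall. I lower it now.

Emit:
send_rows([
  [0.5, [-0.3, 0.3, 2], 0],
  [0.5, [0, 0, 3], 0],
  [0.5, [0, 0, 3], 0],
  [0.5, [0, 0, 3], 0],
  [0.5, [0, 0, 2.5], 0],
  [0.5, [0, 0, 1.5], 0],
  [0.5, [0, 0, 1], 0],
  [0.5, [0, 0, 0.5], 0],
  [0.5, [0, 0, 0], 0],
])

```text
t: 20.95
tool_pos: [0.5174, -0.0405, 0.1188]
tool_rot: [2.367, 2.065, 0.001]
contact_force: [0.4, -0.7, -1.2]
opening: 0.0083
grip_force: 41.0
```

Emit:
send_rows([
  [0.5, [0, 0, 0.6], 0],
  [0.5, [0, 0, 0.4], 0],
  [0.5, [0, 0, 0.3], 0],
  [0.5, [0, 0, 0.2], 0],
  [0.5, [0, 0, 0.2], 0],
  [0.5, [0, 0, 0], 0],
])

```text
t: 21.7
tool_pos: [0.517, -0.0404, 0.1013]
tool_rot: [-2.367, -2.065, 0.0]
contact_force: [-0.1, 0.5, -1.2]
opening: 0.0083
grip_force: 41.0
```

Emit:
send_rows([
  [0.5, [0, 0, 0.1], 0],
  [0.5, [0, 0, 0.1], 0],
  [0.5, [0, 0, 0], 0],
  [0.5, [0, 0, 0], 0],
])

```text
t: 22.2
tool_pos: [0.5171, -0.0405, 0.0995]
tool_rot: [2.368, 2.065, 0.0]
contact_force: [-0.0, -0.2, -0.4]
opening: 0.0078
grip_force: 41.0
```

Emit:
send_rows([
  [0.5, [0, 0, 0.1], 0],
  [0.5, [0, 0, 0.1], 0],
  [0.5, [0, 0, 0], 0],
  [0.5, [0, 0, 0], 0],
])

```text
t: 22.7
tool_pos: [0.5177, -0.0405, 0.0988]
tool_rot: [2.367, 2.065, 0.001]
contact_force: [-1.1, 0.8, 5.9]
opening: 0.008
grip_force: 41.9
```

The foot is on the floor, with 6 N pushing up. I release it.

Emit:
send_rows([
  [1.2, [0, 0, 0], 0],
  [1.8, [0, 0, 0], 0],
  [3.0, [0, 0, 0], 0],
  [4.5, [0, 0, 0], 0],
  [4.5, [0, 0, 0], 0],
  [4.5, [0, 0, -2], 0],
  [4.5, [0, 0, -4], 0],
  [4.5, [0, 0, -5], 0],
  [4.5, [0, 0, -5], 0],
  [4.5, [0, 0, 0], 0],
])

```text
t: 23.95
tool_pos: [0.5196, -0.041, 0.2636]
tool_rot: [2.361, 2.06, 0.01]
contact_force: [0.4, -0.0, 0.5]
opening: 0.045
grip_force: 0.0
```

Run:
```python
from h import *
from station import ctrl
S=ctrl.get_image("scene");T=ctrl.get_image("top")
a=cv2.resize(S["frame"][180:380,170:470,::-1],(480,320));b=cv2.resize(T["frame"][180:370,180:480,::-1],(480,304))
cv2.imwrite("pics/f.png",cv2.resize(np.vstack([a,b]),(460,598)))
q=cloud(S).reshape(-1,3);f=q[(q[:,2]>.06)&(q[:,2]<.14)&(abs(q[:,0]-.515)<.06)&(abs(q[:,1]+.04)<.07)];print(len(f),f.min(0),f.max(0))
print(ctrl.get_obs()["tool_pos"],ctrl.get_obs()["t"])
```

```text
475 [ 0.50626638 -0.0887214   0.06003077] [0.52555505 0.00587784 0.12118365]
[ 0.51722969 -0.04048217  0.25787922] 24.05
```

View pics/f.png

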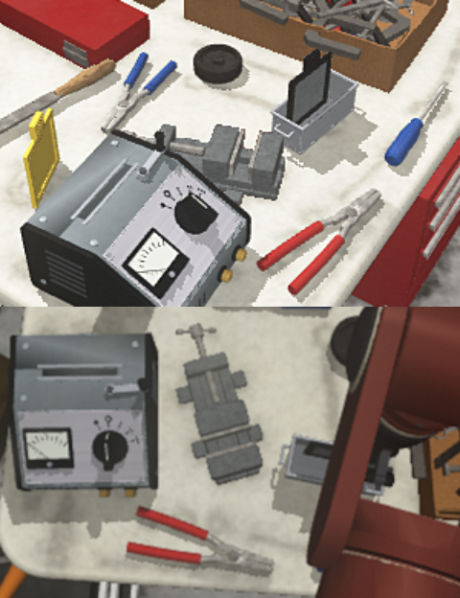

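The filter stands in the trough with its tab up at (318,65). The knob points at the ring, the keeper is clear, and the pliers, screwdriver and cap look undisturbed. I hand the job in.

```bash
python3 -c "
from station import ctrl
print(ctrl.finish_job())"
```

```text
the job is handed in; nothing more can be done
None
```

The job is handed in at about 24 s: the selector is at OFF, the keeper is swung clear, and the filter stands tab-up on the trough floor, with the pliers, screwdriver and cap left where they lay.

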